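# Close a watch case in the lever press

### The arm

A 7-joint arm with a two-finger parallel gripper is mounted at the origin on the work surface. World frame = base frame: x ahead of the robot, y to its left, z up, the work surface at z = 0. Lengths are in m, angles in rad, forces in N, time in s.
With the tool pointing down it reaches from about 0.4 to 0.85 m from the base axis. Payload 10.4 kg.
Tool frame: the origin (TCP) lies midway between the tips of the shut fingers; the grasp point (between the pads) lies 19 mm behind it; y points along the fingers, x is the direction in which the jaws open and shut, and the axes are right-handed (so a half turn about y gives the same grasp; the last joint's range is limited). The gripper opens to 87 mm and grips with 3 to 60 N. Pads are 19 mm wide; open, the fingers measure 117 mm over their backs; the gripper's body (75 mm by 190 mm) begins 51 mm behind the grasp point.
Start: joints at [1.294, 0.332, -0.065, 1.46, 0.022, 1.35, -0.088], TCP at [0.157, -0.605, 0.223] pointing down, gripper open.
Joint ranges: [-2.6, 2.6], [-0.5, 2.12], [-1.47, 1.34], [0.16, 2.42], [-1.27, 4.41], [0.06, 2.06], [-2.6, 2.6]. Speed limits (rad/s): [2.22, 2.22, 2.79, 2.79, 3.14, 3.14, 3.14].

### API

Orientations are given as a unit quaternion [x, y, z, w].
In Python, from bench import r gives the robot as it stands. The module is installed in compiled form; this text tells all that it offers.
- The arm moves only by the tool arm_command, never from a script. Its argument "deltas" is one flat list of numbers, 6 for each row, row after row: the shift along the tool's x, y, z in m, then the turn, a rotation vector about the tool's x, y, z in degrees. In form: [tx, ty, tz, ax, ay, az, tx, ty, tz, ax, ay, az, ...]. A call has 1 to 8 rows; each row is the pose to reach, as a shift and turn from the pose commanded when the call began, along the tool's axes at that moment; what a row does not reach only later rows make up. A row lasts 1/8 s, in which the tool goes at most 62.5 mm and 10.7 degrees, less where a joint would pass 70% of its speed; a pose out of reach is approached as far as the arm can. A call with a gripper value outside its range is refused whole. "hand" is the opening, from 0 (shut) to 1 (fully open), set as the call begins (left out, the last holds). The fingers move at their own pace and stop on an object; "grip_force" is the grip in N (left out, the last holds). Time passes only in rows, so rows that repeat a pose let the fingers close. It gives the time, the measured TCP pose, the force and the opening at its end, in the units of the state.
- r.read_state(): the state, without advancing time (a new reading comes with each control period).
- r.camera(name): name is "side" or "top"; returns a dict with "image" (384x512x3 uint8, red, green, blue), "intrinsics" (3x3 intrinsics, pixels), "world_from_camera" (4x4, takes a point from camera to world coordinates). Camera axes: x right, y down, z forward; pixel columns grow to the right and rows downward; lengths in m; the calibration is good to about 2 mm. A picture is of the moment at which its call begins. There is no depth.
- r.close_job(): hands the job in, once; it reports no verdict.
Trained networks look in a picture, given as the dict that the camera call returned (one of the last four; its "shot" number tells which), for a name from the list of things; names that differ only in an ending like _2 or _b are one class to them, and where a whole thing is asked for, a point or a joint stands for the part that bears it (a point fixed in the world has none). Each returns a list of dicts, best first, with "conf" (0 to 1); they miss things now and then, are a little off and sometimes report something else, mostly with a low value. They report only what shows in the picture. A call takes as long as a camera call. They do not tell look-alikes from the thing itself.
- r.boxes_of(picture, query): "centre" ([row, column] in pixels, amid what is visible of it).
- r.regions_of(picture, query): "region" (384x512 bool, what is visible of it) and "centre" ([row, column] in pixels, amid what is visible of it).
The state is a dict: "time": time; "joint_positions": joint angles; "joint_vel": joint speeds; "joint_torque": joint torques, N m; "ee_pos": TCP position; "eef_rot": TCP orientation; "ft_force": force on the tool from outside, world axes, zero at the start; "torque": the same for the moment, N m; "width": finger opening in m.
Only numpy, scipy, OpenCV 4.12 (cv2) and the standard library are available. Lean on these libraries where they do the work, as an engineer would, in place of code of your own. Each camera call takes 0.05 s, during which the arm holds its last target.

### The job

A watch case waits in the lever press under its snapped-down dust cap. Pull the cap off by its blue knob and stand it on the green mat, leaving the safety catch on while the cap is under the press arm; then flip the red catch forward, pull the black ball lever down until the case back is pressed fully home, and finish while still holding the lever down under pressure. Do not drop the cap, do not touch the watch with the gripper, and leave the loupe, the oil jar and the die tray where they are.

Things in the scene. Friction and masses are not known exactly. Their poses are not given: they have to be found in the camera images.
- press: Grey lever press bolted to the bench. Base plate 225 x 120 x 18 mm, reaching 125 mm before and 100 mm behind the origin (on its underside). Own x points from its front to its hinge column, y to its left, z up. Column cheeks 20 to 95 mm behind the origin, 34 mm to either side, to 115 mm high (left one 135). The arm stands upright at the start; the nest with the watch is open from above.
- nest (a point): Centre of the lower nest, at the top of the base plate (18 mm above the bench), 60 mm before the press's origin; axes as the press. The cap's centre stands here at the start.
- cap: Loose clear dust cap, a round hood 66 mm across, 55 high, blue rim and blue knob; origin at the centre of its underside, z up; about 60 g. It sits over the nest's collar; three spring balls hold its inner bead and let go at roughly 10 to 14 N of straight upward pull, within the first 5 mm; the bead is past them after 13 mm. After 45 mm of lift it is clear of everything.
- cap_knob (a point): Point to grip on the cap's knob, 77 mm above the cap's underside. The knob is an upright cylinder 22 mm across, 32 mm high (from 55 to 87 mm above the underside).
- mat: Green bench mat, fixed, 150 x 150 x 3 mm; origin at the centre of its underside. To one side of the press, left or right.
- tray: Wooden tray 150 x 130 x 22 mm with spare dies (to 24 mm high), fixed, on the other side; origin at the centre of its underside. Leave alone.
- catch (a joint): Safety catch, rad: 0 on (its nose stands before a tooth on the lever's shaft; the lever then gives only about 0.1), 0.85 fully flipped (end stop). The lever is free from about 0.4. Turns stiffly, about 2 N at the thumb lever, and stays where it is left.
- catch_tab (a point): Point on the red thumb lever, a tab 28 mm wide (press y), 10 thick (press x), upright when on, its top 15 mm above this point, 178 mm above the bench, 72 mm left of the press's mid-plane. It flips forward (press -x) about the catch pivot 37 mm below this point. Free air round it; the lever's upright arm and ball are 45 mm further back, 72 mm to the side.
- catch_pivot (a point): Fixed point on the catch's axis (which lies along the press's y axis), below the thumb lever; axes as the press.
- lever (a joint): Lever, rad: 0 arm upright (start), 1.57 arm level with the case back home, 1.62 end stop. Grows as the ball is pulled forward (press -x) and down. A spring lifts it: about 2 N at the ball at the start, 8 N when level; the last 0.025 rad, where the die pushes the back in, need 16 to 20 N at the ball. Let go, it springs back up.
- lever_pivot (a point): Fixed point on the lever's hinge axis (along the press's y axis), 85 mm above the bench, mid-plane of the press; axes as the press.
- ball (a point): Centre of the black ball grip, 36 mm across, at the end of the lever, 215 mm from the lever pivot; straight above the pivot at the start, at the pivot's height and 215 mm before it when the lever is level. A steel rod of 12 mm carries it from the pivot's side. Its axes turn with the lever.
- handle: The lever's arm: 22 x 18 mm aluminium bar up to 171 mm from the pivot, then rod and ball; on its front face, 125 mm from the pivot, the white nylon pressing die, 33 mm across, which meets the case back when the arm is level. Origin at the lever pivot, z towards the ball.
- back (a joint): How far the case back has been pressed in, m: 0 standing 3 mm proud (start), 0.003 fully home. Stays where it is pushed; takes about 16 N on the back itself.
- case_back: The watch's round case back, 35 mm across, in the nest; origin at the centre of its top face, 60 mm above the bench at the start, 57 mm when home. Only the die may touch it.
- loupe: Loose black eye loupe, 42 mm across, 45 mm high, standing; origin at the centre of its underside. Leave alone.
- oil_jar: Loose small amber jar, 40 mm across, 50 mm high; origin at the centre of its underside. Leave alone.
Not all that is in view belongs to the job. Leave any brown or pink look-alike of the cap alone.

How it is judged:
On the way, in this order (a step that is already met when the one before it is completed fails the run):
1. the dust cap stands upright on the mat, let go and at rest, with the safety catch still on (horizontal distance between cap and mat below 0.07 m and height (world z) of cap below 0.008 m and angle between cap's own z axis and vertical below 0.1 rad and contact force between the fingers and cap below 0.1 N and linear speed of cap below 0.03 m/s and value of joint catch below 0.25 rad), for 0.2 s.
2. the catch is flipped off while the lever is still up (value of joint catch above 0.5 rad and value of joint lever below 0.15 rad), for 0.1 s.
3. the lever is pulled down by the gripper and the case back pressed home (value of joint lever above 1.54 rad and value of joint back above 0.0024 m and contact force between the fingers and handle above 2 N), for 0.2 s.
At the end, for the whole second after the job is handed in: Gripper holding the lever down (over 1.54 rad, over 2 N on it), die pressing on the case back with over 2 N, back in by over 2.4 of 3 mm, catch off (over 0.5 rad), cap upright (within 0.1 rad) and still on the mat, its centre within 70 mm of the mat's (all of step 3 and contact force between handle and case_back above 2 N and value of joint catch above 0.5 rad and horizontal distance between cap and mat below 0.07 m and height (world z) of cap below 0.008 m and angle between cap's own z axis and vertical below 0.1 rad and linear speed of cap below 0.03 m/s); the arm keeps its last pose, push and grip.
It fails at once if the catch is released while the cap is still under the press arm (value of joint catch above 0.35 rad and horizontal distance between cap and nest below 0.08 m).
It fails at once if the cap is dropped (linear speed of cap above 0.8 m/s and contact force between the fingers and cap below 0.1 N).
It fails at once if the gripper touches the watch (contact force between the fingers and case_back above 1 N).
It fails at once if the loupe, jar or tray is disturbed (distance of any of loupe, oil_jar from where it was at the start of the episode above 0.03 m or contact force between the fingers and tray above 3 N).
It also fails if it takes over 72 s, if anything falls off the work surface, if the arm or the gripper's body presses on something with over 40 N, if the wrist force passes 120 N, or if a joint passes its speed limit or range.

## Working session

There is one attempt and no reset: what is moved stays moved. The work goes in short steps, Python scripts to look and compute and a tool call to move; the robot and the scene stay as the last step left them, time stands still between calls to the robot, and variables do not carry over. Pictures are saved under pics/ and viewed, and the job is handed in when it is done.

Besides the shell and the picture viewer there is one more tool, called after "Emit:" by a JSON object that holds its "fn" and its "kwargs". arm_command: Moves the arm, as the interface text tells. Its arguments: {"type":"object","properties":{"deltas":{"type":"array","items":{"type":"number"}},"hand":{"type":"number"},"grip_force":{"type":"number"}},"required":["deltas"]}

```bash
mkdir -p pics; cat > h.py <<'E'
import numpy as np, cv2
from bench import r
def save(p,n): cv2.imwrite('pics/'+n,cv2.cvtColor(p['image'],cv2.COLOR_RGB2BGR))
def proj(p,X):
    T=np.linalg.inv(p['world_from_camera']);c=T[:3,:3]@np.array(X)+T[:3,3];u=p['intrinsics']@c;return u[1]/u[2],u[0]/u[2]
def ray(p,rc):
    K=p['intrinsics'];W=np.array(p['world_from_camera']);d=np.linalg.inv(K)@[rc[1],rc[0],1];return W[:3,3],W[:3,:3]@d
def atz(p,rc,z):
    o,d=ray(p,rc);return o+d*(z-o[2])/d[2]
def tri(p,a,q,b):
    o1,d1=ray(p,a);o2,d2=ray(q,b);d1=d1/np.linalg.norm(d1);d2=d2/np.linalg.norm(d2)
    s=np.linalg.lstsq(np.stack([d1,-d2],1),o2-o1,rcond=None)[0];A=o1+s[0]*d1;B=o2+s[1]*d2;return (A+B)/2,np.linalg.norm(A-B)
E
python3 - <<'E'
from h import *
s=r.read_state();print(s)
t=r.camera('top');d=r.camera('side');save(t,'t0.png');save(d,'s0.png')
for n in ['press','cap','cap_knob','mat','tray','catch_tab','ball','handle','case_back','loupe','oil_jar']:
    a=r.boxes_of(t,n);b=r.boxes_of(d,n)
    print(n,[(np.round(x['centre']),round(x['conf'],2),np.round(atz(t,x['centre'],0),3)) for x in a][:3],[(np.round(x['centre']),round(x['conf'],2)) for x in b][:3])
print(t['world_from_camera'],d['world_from_camera'],t['intrinsics'],d['intrinsics'])
E
```

```text
{'time': 0.0, 'joint_positions': array([ 1.29440296,  0.33287929, -0.06471444,  1.46094044,  0.02161867,
        1.34988023, -0.08850704]), 'joint_vel': array([ 0.00084607, -0.00038828, -0.0002291 ,  0.00058191,  0.00216802,
        0.00032112,  0.00093504]), 'joint_torque': array([-6.99393804e-04, -6.23262405e+01,  2.42129609e-02, -3.89899635e+01,
       -6.14517415e-02,  3.96792346e-02,  1.62017495e-04]), 'ee_pos': array([ 0.15682478, -0.60461121,  0.22174976]), 'eef_rot': array([-0.55898165,  0.43310339, -0.4322817 ,  0.55954759]), 'ft_force': array([ 0.43991178, -1.23000515,  0.33110007]), 'torque': array([ 0.00366453,  0.00903711, -0.05897521]), 'width': 0.08703458052367075}
press [(array([176., 260.]), 0.92, array([0.648, 0.029, 0.   ]))] [(array([234., 211.]), 0.61)]
cap [(array([176., 317.]), 0.75, array([ 0.649, -0.124,  0.   ])), (array([235., 208.]), 0.67, array([0.485, 0.162, 0.   ])), (array([202., 263.]), 0.64, array([0.576, 0.018, 0.   ]))] [(array([285., 262.]), 0.76), (array([236., 243.]), 0.68), (array([199., 228.]), 0.61)]
cap_knob [(array([175., 315.]), 0.87, arra
[... 1157 characters left out ...]
  ]))] [(array([168., 230.]), 0.55)]
[[ 0.0251072  -0.9962182   0.0831801   0.47734285]
 [-0.99968268 -0.02485025  0.00412308  0.01375896]
 [-0.00204044 -0.08325723 -0.996526    1.3295339 ]
 [ 0.          0.          0.          1.        ]] [[-0.98149727 -0.15173328  0.1167909   0.41981549]
 [-0.19075605  0.72200439 -0.66507277  0.74578222]
 [ 0.01659014 -0.67504568 -0.73758938  1.04488814]
 [ 0.          0.          0.          1.        ]] [[497.9656405    0.         262.61027029]
 [  0.         497.9656405  197.71834939]
 [  0.           0.           1.        ]] [[421.52216641   0.         253.82623748]
 [  0.         421.52216641 192.11658777]
 [  0.           0.           1.        ]]
```

```bash
python3 - <<'E'
import cv2
a=cv2.imread('pics/t0.png');cv2.imwrite('pics/t0c.png',cv2.resize(a[100:320,80:460],None,fx=2.1,fy=2.1,interpolation=cv2.INTER_CUBIC))
a=cv2.imread('pics/s0.png');cv2.imwrite('pics/s0c.png',cv2.resize(a[110:384,130:340],None,fx=2.1,fy=2.1,interpolation=cv2.INTER_CUBIC))
E
```

```text
(no output)
```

View pics/t0c.png

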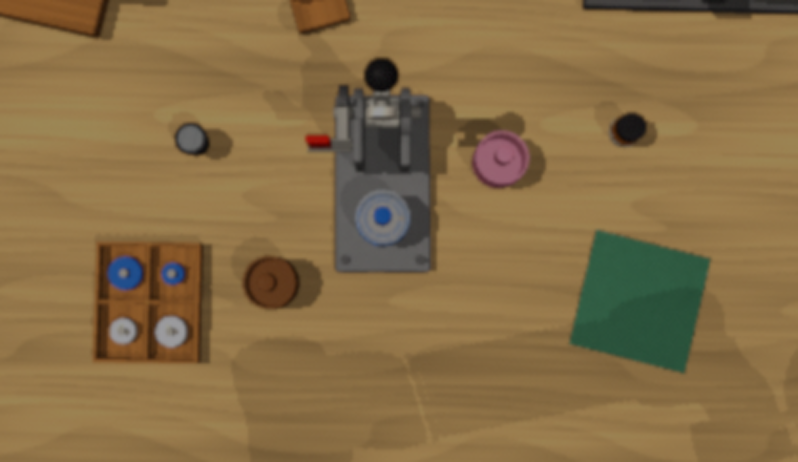

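View pics/s0c.png

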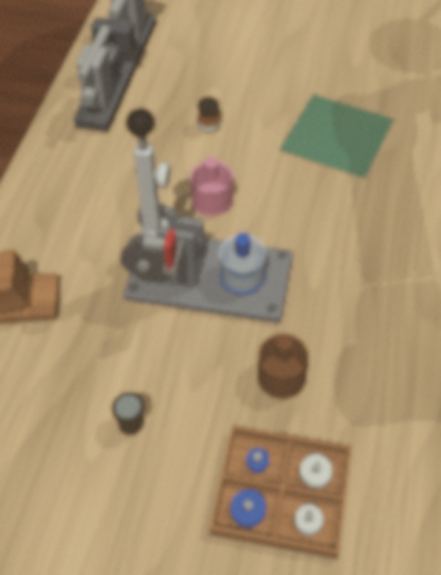

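```bash
python3 - <<'E'
from h import *
from scipy.spatial.transform import Rotation as R
s=r.read_state();print(np.round(R.from_quat(s['eef_rot']).as_matrix(),3))
t=r.camera('top');d=r.camera('side')
def seg(p,lo,hi,box):
    h=cv2.cvtColor(p['image'],cv2.COLOR_RGB2HSV);m=cv2.inRange(h,np.array(lo),np.array(hi));z=np.zeros_like(m);a,b,c,e=box;z[a:b,c:e]=m[a:b,c:e]
    ys,xs=np.nonzero(z);return np.array([ys.mean(),xs.mean()]),len(ys),z
# boxes in full px
k1=seg(t,(105,150,80),(125,255,255),(190,215,250,276)); k2=seg(d,(105,150,80),(125,255,255),(215,236,238,254))
print('knob',k1[:2],k2[:2],tri(t,k1[0],d,k2[0]), 'atz.105',atz(t,k1[0],.103))
c1=seg(t,(0,170,90),(8,255,255),(155,175,220,242)); c2=seg(d,(0,170,90),(8,255,255),(210,245,200,220))
print('tab',c1[:2],c2[:2],tri(t,c1[0],d,c2[0]))
b1=seg(t,(0,0,0),(180,255,50),(125,145,250,272)); b2=seg(d,(0,0,0),(180,255,50),(158,178,188,206))
print('ball',b1[:2],b2[:2],tri(t,b1[0],d,b2[0]))
m1=seg(t,(50,80,30),(90,255,255),(200,290,340,430)); rect=cv2.minAreaRect(np.argwhere(m1[2]>0)[:,::-1].astype(np.float32))
print('mat',m1[:2],atz(t,m1[0],.003),[np.round(atz(t,q[::-1],.003),3) for q in cv2.boxPoints(rect)])
# base corners
for q in [(100+271/2.1,80+335/2.1),(100+271/2.1,80+430/2.1),(100+97/2.1,80+432/2.1)]: print(np.round(atz(t,q,.018),3))
g=r.regions_of(t,'press')
for x in g[:1]: print(x['conf'],x['region'].sum())
for n in ['loupe','oil_jar']:
  print(n,[(round(x['conf'],2),np.round(atz(t,x['centre'],.045),3)) for x in r.boxes_of(t,n)[:2]])
E
```

```text
[[ 0.251  0.     0.968]
 [-0.968 -0.     0.251]
 [ 0.    -1.     0.   ]]
 ** On entry to DLASCL parameter number  4 had an illegal value
 ** On entry to DLASCL parameter number  4 had an illegal value
 ** On entry to DLASCL parameter number  4 had an illegal value
 ** On entry to DLASCL parameter number  4 had an illegal value
 ** On entry to DLASCL parameter number  5 had an illegal value
 ** On entry to DLASCL parameter number  4 had an illegal value<stdin>:7: RuntimeWarning: Mean of empty slice.
  ret = ret.dtype.type(ret / rcount)
Traceback (most recent call last):
  File "h.py", line 12, in tri
    s=np.linalg.lstsq(np.stack([d1,-d2],1),o2-o1,rcond=None)[0];A=o1+s[0]*d1;B=o2+s[1]*d2;return (A+B)/2,np.linalg.norm(A-B)
      ~~~~~~~~~~~~~~~^^^^^^^^^^^^^^^^^^^^^^^^^^^^^^^^^^^^^^^
numpy.linalg.LinAlgError: SVD did not converge in Linear Least Squares
```

```bash
cat > m.py <<'E'
from h import *
t=r.camera('top');d=r.camera('side')
def seg(p,f,box):
    h=p['image'].astype(int);m=f(h[...,0],h[...,1],h[...,2]).astype(np.uint8);z=np.zeros_like(m);a,b,c,e=box;z[a:b,c:e]=m[a:b,c:e]
    ys,xs=np.nonzero(z);return (np.array([ys.mean(),xs.mean()]) if len(ys) else None),(len(ys),ys.min(),ys.max(),xs.min(),xs.max()) if len(ys) else 0,z
E
python3 - <<'E'
from m import *
blue=lambda R,G,B:(B>R+60)&(B>G+45)
red=lambda R,G,B:(R>G+70)&(R>B+70)
blk=lambda R,G,B:(R+G+B<110)
grn=lambda R,G,B:(G>R+15)&(G>B)
def both(n,f,x,y):
    a=seg(t,f,x);b=seg(d,f,y);print(n,a[:2],b[:2])
    if a[1] and b[1]: print('   ',tri(t,a[0],d,b[0]))
both('knob',blue,(190,215,254,272),(215,236,238,254))
both('tab',red,(155,178,220,242),(210,245,200,220))
both('ball',blk,(122,147,250,274),(155,182,184,210))
m1=seg(t,grn,(200,290,340,430)); rect=cv2.minAreaRect(np.argwhere(m1[2]>0)[:,::-1].astype(np.float32))
print('mat',m1[:2],atz(t,m1[0],.003),rect,[np.round(atz(t,q[::-1],.003),3) for q in cv2.boxPoints(rect)])
for q in [(100+271/2.1,80+335/2.1),(100+271/2.1,80+430/2.1),(100+97/2.1,80+432/2.1)]: print(np.round(atz(t,q,.018),3))
for n in ['loupe','oil_jar']:
  print(n,[(round(x['conf'],2),np.round(atz(t,x['centre'],.045),3)) for x in r.boxes_of(t,n)[:2]])
E
```

```text
knob (array([202.07142857, 261.80952381]), (42, np.int64(199), np.int64(205), np.int64(259), np.int64(265))) (array([224., 245.]), (21, np.int64(222), np.int64(226), np.int64(243), np.int64(247)))
    (array([0.56965068, 0.02061963, 0.10151599]), np.float64(0.0013104360016471044))
tab (array([166.01851852, 230.87037037]), (54, np.int64(164), np.int64(168), np.int64(225), np.int64(236))) (array([225.85365854, 210.2195122 ]), (41, np.int64(220), np.int64(235), np.int64(209), np.int64(212)))
    (array([0.64778679, 0.09526738, 0.16654992]), np.float64(0.0005972373475527309))
ball (array([135.22033898, 261.10734463]), (177, np.int64(128), np.int64(142), np.int64(254), np.int64(268))) (None, 0)
mat (array([243.1189857 , 384.35858257]), (3076, np.int64(210), np.int64(276), np.int64(352), np.int64(417))) [ 0.47535052 -0.30652202  0.003     ] ((384.4705810546875, 243.11767578125), (56.26826477050781, 55.298118591308594), 14.03624439239502) [array([ 0.42 , -0.217,  0.003]), array([ 0.563, -0.252,  0.003]), array([ 0.531, -0.397,  0.003]), array([ 0.388, -0.361,  0.003])]
[0.503 0.078 0.018]
[ 0.506 -0.041  0.018]
[ 0.726 -0.039  0.018]
loupe [(0.69, array([0.668, 0.262, 0.045]))]
oil_jar [(0.76, array([ 0.691, -0.28 ,  0.045]))]
```

```bash
python3 - <<'E'
from m import *
for z in (.14,.15,.163,.178,.193): print(z,proj(d,(.648,.107,z)),proj(t,(.648,.107,z)))
print('ball z.3',atz(t,(135.2,261.1),.3), proj(d,(.694,.02,.3)))
a=cv2.resize(d['image'][150:260,170:280],None,fx=6,fy=6,interpolation=cv2.INTER_CUBIC)[...,::-1].copy()
cv2.imwrite('pics/s1.png',a[:600])
E
```

```text
0.14 (np.float64(235.44487009646346), np.float64(209.70343701187662)) (np.float64(167.3039865478796), np.float64(226.71486484270272))
0.15 (np.float64(233.17246644507614), np.float64(209.4735645021234)) (np.float64(166.70090266873035), np.float64(226.40573643348446))
0.163 (np.float64(230.17286317732302), np.float64(209.1701297091888)) (np.float64(165.90162715890202), np.float64(225.99604422412065))
0.178 (np.float64(226.64625826559578), np.float64(208.8133843213384)) (np.float64(164.95724287056797), np.float64(225.51197223540288))
0.193 (np.float64(223.04738681514175), np.float64(208.44932857266443)) (np.float64(163.98824739075403), np.float64(225.0152850554419))
ball z.3 [0.69469616 0.02448677 0.3       ] (np.float64(167.24560409200933), np.float64(197.1732094863594))
```

View pics/s1.png

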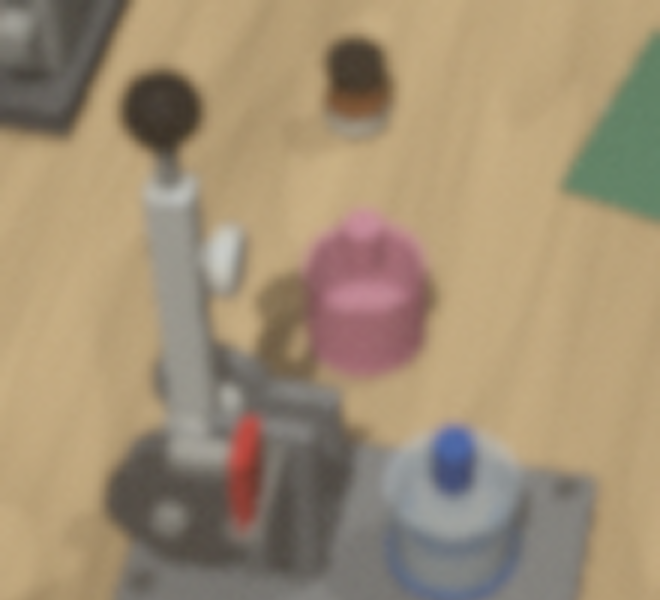

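Emit:
{"fn": "arm_command", "kwargs": {"deltas": [-0.02, 0, 0.02, 0, 1, 0, -0.05, 0, 0.055, 0, 2, 0, -0.085, 0, 0.095, 0, 4, 0, -0.12, 0, 0.135, 0, 6, 0, -0.16, 0, 0.175, 0, 8, 0, -0.2, 0, 0.22, 0, 10, 0, -0.24, 0, 0.265, 0, 12, 0, -0.28, 0, 0.31, 0, 14.5, 0], "hand": 1}}

```text
time: 2.6
ee_pos: [0.3875, -0.2544, 0.2229]
eef_rot: [0.5, -0.5, 0.501, -0.5]
ft_force: [1.7, -0.4, -0.3]
width: 0.0869
```

```bash
cat > st.py <<'E'
from h import *
from scipy.spatial.transform import Rotation as R
import sys
def st(tgt=None,n=1):
    s=r.read_state();M=R.from_quat(s['eef_rot']).as_matrix()
    print('t',round(s['time'],2),'p',np.round(s['ee_pos'],4),'w',round(s['width'],4),'F',np.round(s['ft_force'],1),'q',np.round(s['joint_positions'],2));print(np.round(M,3).tolist())
    if tgt is not None: print('delta tool',np.round(M.T@(np.array(tgt)-s['ee_pos']),4))
if __name__=='__main__': st(eval(sys.argv[1]) if len(sys.argv)>1 else None)
E
python3 st.py "(.57,.0205,.222)"
```

```text
t 2.6 p [ 0.3875 -0.2544  0.2229] w 0.0869 F [ 1.7 -0.4 -0.3] q [ 0.88 -0.01 -0.39  1.85 -0.    1.3  -1.08]
[[-0.001, 0.001, 1.0], [-1.0, -0.001, -0.001], [0.001, -1.0, 0.001]]
delta tool [-0.2751  0.0008  0.1823]
```

Emit:
{"fn": "arm_command", "kwargs": {"deltas": [-0.04, 0, 0.025, 0, 0, 0, -0.08, 0, 0.05, 0, 0, 0, -0.12, 0, 0.08, 0, 0, 0, -0.16, 0, 0.105, 0, 0, 0, -0.2, 0, 0.13, 0, 0, 0, -0.24, 0, 0.16, 0, 0, 0, -0.275, 0, 0.182, 0, 0, 0, -0.275, 0, 0.182, 0, 0, 0]}}

```text
time: 3.6
ee_pos: [0.5692, 0.0228, 0.2223]
eef_rot: [-0.501, 0.499, -0.498, 0.502]
ft_force: [-0.6, -0.5, -0.3]
width: 0.087
```

```bash
python3 st.py "(.57,.0205,.08)"; python3 - <<'E'
from m import *
save(t,'t2.png')
a=cv2.resize(d['image'][130:290,150:350],None,fx=3.5,fy=3.5,interpolation=cv2.INTER_CUBIC)[...,::-1];cv2.imwrite('pics/s2.png',a)
E
```

```text
t 3.6 p [0.5692 0.0228 0.2223] w 0.087 F [-0.6 -0.5 -0.3] q [ 0.44  0.28 -0.67  1.58  0.17  1.34 -1.81]
[[0.006, -0.0, 1.0], [-1.0, 0.002, 0.006], [-0.002, -1.0, -0.0]]
delta tool [0.0026 0.1423 0.0008]
```

View pics/s2.png

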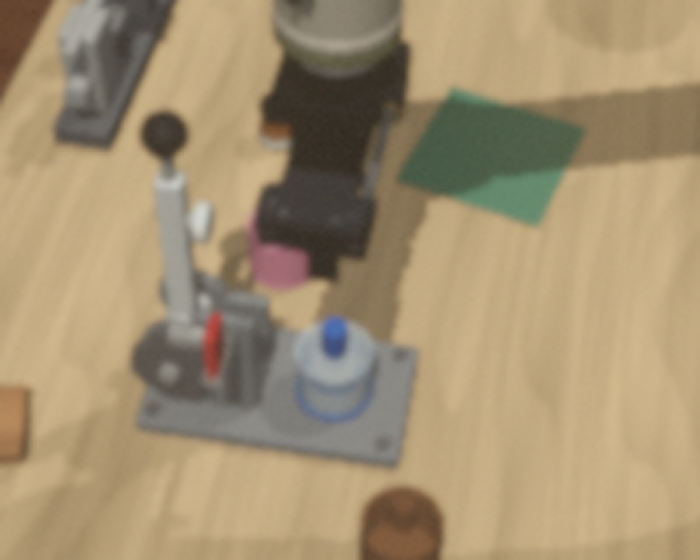

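```bash
python3 - <<'E'
from m import *
r1=proj(d,(.569,.0228,.222));print([(r1[1]-150)*3.5,(r1[0]-130)*3.5])
E
```

```text
[np.float64(333.80715039634873), np.float64(231.89752308623855)]
```

View pics/t2.png

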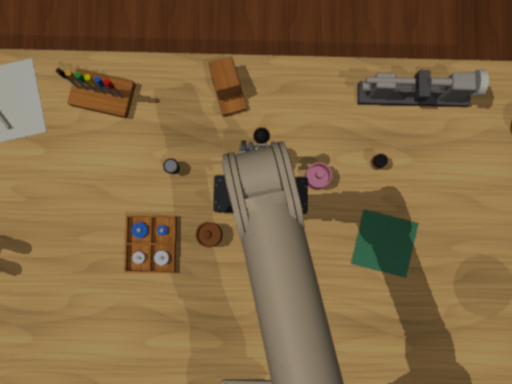

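Emit:
{"fn": "arm_command", "kwargs": {"deltas": [0.002, 0.015, 0.001, 0, 0, 0, 0.002, 0.035, 0.001, 0, 0, 0, 0.002, 0.06, 0.001, 0, 0, 0, 0.002, 0.085, 0.001, 0, 0, 0, 0.002, 0.11, 0.001, 0, 0, 0, 0.002, 0.13, 0.001, 0, 0, 0, 0.002, 0.141, 0.001, 0, 0, 0, 0.002, 0.141, 0.001, 0, 0, 0]}}

```text
time: 4.8
ee_pos: [0.5692, 0.0168, 0.081]
eef_rot: [0.5, -0.5, 0.5, -0.5]
ft_force: [0.7, 0.4, 0.8]
width: 0.087
```

```bash
python3 st.py "(.57,.0205,.08)"; python3 - <<'E'
from m import *
a=cv2.resize(d['image'][130:290,150:350],None,fx=3.5,fy=3.5,interpolation=cv2.INTER_CUBIC)[...,::-1];cv2.imwrite('pics/s3.png',a)
E
```

```text
t 4.8 p [0.5692 0.0168 0.081 ] w 0.087 F [0.7 0.4 0.8] q [ 0.42  0.41 -0.64  1.74  0.27  1.08 -1.88]
[[0.001, -0.001, 1.0], [-1.0, 0.0, 0.001], [-0.0, -1.0, -0.001]]
delta tool [-0.0037  0.001   0.0008]
```

View pics/s3.png

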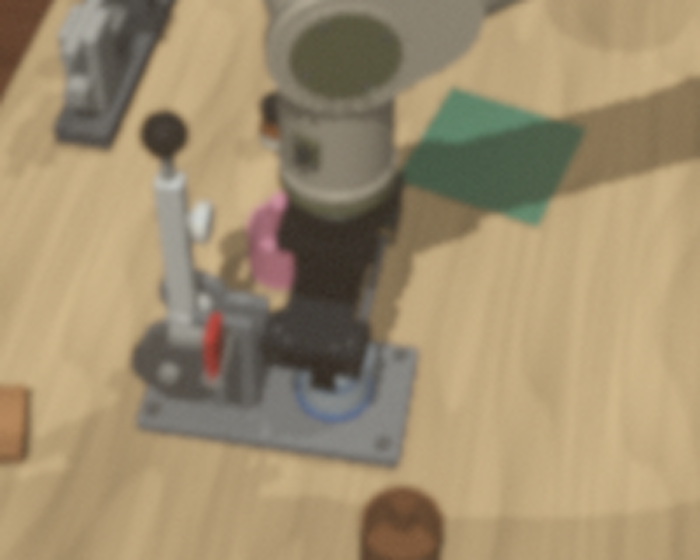

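Emit:
{"fn": "arm_command", "kwargs": {"deltas": [-0.004, 0, 0.0005, 0, 0, 0, -0.004, 0, 0.0005, 0, 0, 0, -0.004, 0, 0.0005, 0, 0, 0]}}

```text
time: 5.28
ee_pos: [0.5702, 0.0211, 0.0818]
eef_rot: [-0.5, 0.5, -0.5, 0.5]
ft_force: [-0.8, -0.8, -0.3]
width: 0.087
```

Emit:
{"fn": "arm_command", "kwargs": {"deltas": [0, 0, 0, 0, 0, 0, 0, 0, 0, 0, 0, 0, 0, 0, 0, 0, 0, 0, 0, 0, 0, 0, 0, 0, 0, 0, 0, 0, 0, 0, 0, 0, 0, 0, 0, 0, 0, 0, 0, 0, 0, 0], "hand": 0, "grip_force": 40}}

```text
time: 6.15
ee_pos: [0.57, 0.021, 0.0815]
eef_rot: [-0.5, 0.5, -0.5, 0.5]
ft_force: [1.0, 0.4, 0.3]
width: 0.0251
```

```bash
python3 st.py
```

```text
t 6.15 p [0.57   0.021  0.0815] w 0.0251 F [1.  0.4 0.3] q [ 0.41  0.41 -0.64  1.74  0.27  1.08 -1.89]
[[0.001, 0.0, 1.0], [-1.0, -0.0, 0.001], [0.0, -1.0, 0.0]]
```

Emit:
{"fn": "arm_command", "kwargs": {"deltas": [0, 0, 0, 0, 0, 0, 0, 0, 0, 0, 0, 0]}}

```text
time: 6.4
ee_pos: [0.57, 0.021, 0.0815]
eef_rot: [0.5, -0.5, 0.5, -0.5]
ft_force: [-1.2, -0.8, -0.9]
width: 0.0212
```

Gripped (21 mm). Lift slowly through the detent.

Emit:
{"fn": "arm_command", "kwargs": {"deltas": [0, -0.002, 0, 0, 0, 0, 0, -0.004, 0, 0, 0, 0, 0, -0.006, 0, 0, 0, 0, 0, -0.009, 0, 0, 0, 0, 0, -0.012, 0, 0, 0, 0, 0, -0.016, 0, 0, 0, 0, 0, -0.02, 0, 0, 0, 0, 0, -0.025, 0, 0, 0, 0]}}

```text
time: 7.4
ee_pos: [0.5701, 0.021, 0.1069]
eef_rot: [-0.5, 0.5, -0.5, 0.5]
ft_force: [0.3, -0.9, -0.1]
width: 0.0212
```

Emit:
{"fn": "arm_command", "kwargs": {"deltas": [0, -0.01, 0, 0, 0, 0, 0, -0.02, 0, 0, 0, 0, 0, -0.03, 0, 0, 0, 0, 0, -0.045, 0, 0, 0, 0, 0, -0.06, 0, 0, 0, 0, 0, -0.075, 0, 0, 0, 0, 0, -0.085, 0, 0, 0, 0, 0, -0.085, 0, 0, 0, 0]}}

```text
time: 8.4
ee_pos: [0.5704, 0.0211, 0.1924]
eef_rot: [-0.5, 0.499, -0.5, 0.5]
ft_force: [0.3, -0.1, -0.7]
width: 0.0208
```

```bash
python3 st.py "(.475,-.3065,.19)"; python3 - <<'E'
from m import *
a=cv2.resize(d['image'][130:290,150:350],None,fx=3.5,fy=3.5,interpolation=cv2.INTER_CUBIC)[...,::-1];cv2.imwrite('pics/s4.png',a)
E
```

```text
t 8.4 p [0.5704 0.0211 0.1924] w 0.0208 F [ 0.3 -0.1 -0.7] q [ 0.44  0.3  -0.67  1.62  0.19  1.28 -1.83]
[[0.001, 0.001, 1.0], [-1.0, -0.0, 0.001], [0.0, -1.0, 0.001]]
delta tool [ 0.3275  0.0023 -0.0956]
```

View pics/s4.png

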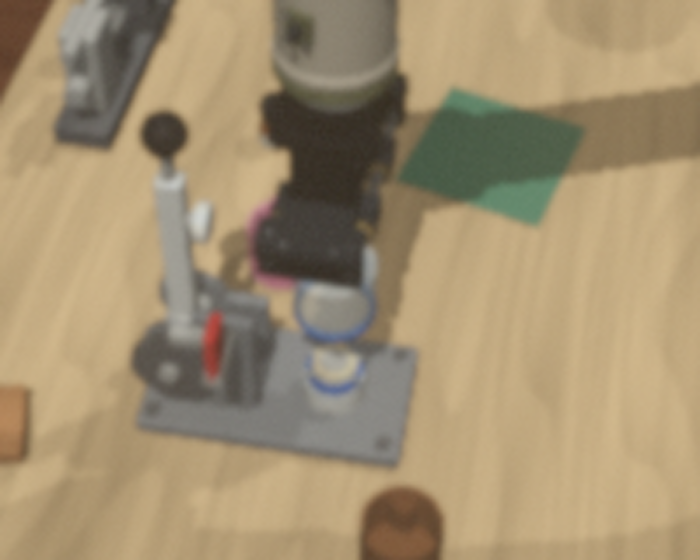

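Emit:
{"fn": "arm_command", "kwargs": {"deltas": [0.02, 0, -0.005, 0, 0, 0, 0.06, 0, -0.015, 0, 0, 0, 0.11, 0, -0.03, 0, 0, 0, 0.16, 0, -0.045, 0, 0, 0, 0.21, 0, -0.06, 0, 0, 0, 0.26, 0, -0.075, 0, 0, 0, 0.305, 0, -0.09, 0, 0, 0, 0.3275, 0, -0.096, 0, 0, 0]}}

```text
time: 9.5
ee_pos: [0.4723, -0.3095, 0.1906]
eef_rot: [-0.5, 0.501, -0.5, 0.499]
ft_force: [0.1, 1.0, 0.0]
width: 0.0211
```

Emit:
{"fn": "arm_command", "kwargs": {"deltas": [0, 0.01, 0, 0, 0, 0, 0, 0.03, 0, 0, 0, 0, 0, 0.05, 0, 0, 0, 0, 0, 0.07, 0, 0, 0, 0, 0, 0.09, 0, 0, 0, 0, 0, 0.105, 0, 0, 0, 0, 0, 0.11, 0, 0, 0, 0, 0, 0.11, 0, 0, 0, 0]}}

```text
time: 10.5
ee_pos: [0.4744, -0.3062, 0.0815]
eef_rot: [-0.5, 0.5, -0.5, 0.5]
ft_force: [0.2, -0.3, -0.9]
width: 0.021
```

```bash
python3 st.py "(.475,-.3065,.0665)"
```

```text
t 10.5 p [ 0.4744 -0.3062  0.0815] w 0.021 F [ 0.2 -0.3 -0.9] q [ 0.88  0.36 -0.46  1.76  0.18  1.06 -1.21]
[[0.001, -0.0, 1.0], [-1.0, 0.0, 0.001], [-0.0, -1.0, -0.0]]
delta tool [0.0003 0.015  0.0006]
```

Emit:
{"fn": "arm_command", "kwargs": {"deltas": [0, 0.005, 0, 0, 0, 0, 0, 0.009, 0, 0, 0, 0, 0, 0.012, 0, 0, 0, 0, 0, 0.014, 0, 0, 0, 0, 0, 0.015, 0, 0, 0, 0, 0, 0.0155, 0, 0, 0, 0, 0, 0.0155, 0, 0, 0, 0]}}

```text
time: 11.38
ee_pos: [0.4744, -0.3067, 0.0664]
eef_rot: [0.5, -0.5, 0.5, -0.5]
ft_force: [-2.0, 0.2, 2.4]
width: 0.021
```

```bash
python3 st.py; python3 - <<'E'
from m import *
a=cv2.resize(d['image'][110:270,180:380],None,fx=3.5,fy=3.5,interpolation=cv2.INTER_CUBIC)[...,::-1];cv2.imwrite('pics/s5.png',a)
E
```

```text
t 11.38 p [ 0.4744 -0.3067  0.0664] w 0.021 F [-2.   0.2  2.4] q [ 0.87  0.38 -0.45  1.78  0.19  1.03 -1.22]
[[0.001, 0.0, 1.0], [-1.0, -0.0, 0.001], [0.0, -1.0, 0.0]]
```

View pics/s5.png

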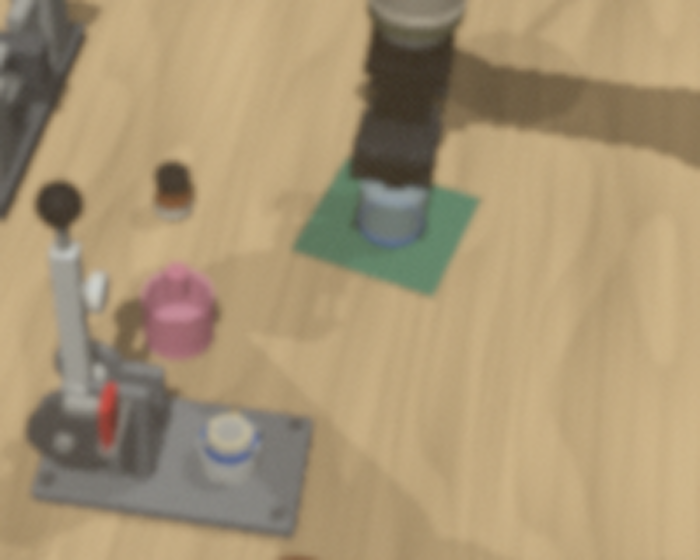

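The cap stands on the mat, and contact is felt (2.4 N up). Release.

Emit:
{"fn": "arm_command", "kwargs": {"deltas": [0, 0, 0, 0, 0, 0, 0, 0, 0, 0, 0, 0, 0, 0, 0, 0, 0, 0, 0, 0, 0, 0, 0, 0, 0, 0, 0, 0, 0, 0, 0, 0, 0, 0, 0, 0], "hand": 0.6}}

```text
time: 12.22
ee_pos: [0.4743, -0.3066, 0.066]
eef_rot: [0.5, -0.5, 0.5, -0.5]
ft_force: [0.2, 0.4, -1.2]
width: 0.052
```

Emit:
{"fn": "arm_command", "kwargs": {"deltas": [0, -0.015, 0, 0, 0, 0, 0, -0.035, 0, 0, 0, 0, 0, -0.06, 0, 0, 0, 0, 0, -0.1, 0, 0, 0, 0, 0, -0.14, 0, 0, 0, 0, 0, -0.18, 0, 0, 0, 0, 0, -0.205, 0, 0, 0, 0, 0, -0.205, 0, 0, 0, 0]}}

```text
time: 13.22
ee_pos: [0.4752, -0.3068, 0.2742]
eef_rot: [0.5, -0.498, 0.501, -0.501]
ft_force: [0.1, 0.3, -0.0]
width: 0.0523
```

```bash
python3 st.py; python3 - <<'E'
from m import *
a=cv2.resize(d['image'][110:270,180:380],None,fx=3.5,fy=3.5,interpolation=cv2.INTER_CUBIC)[...,::-1];cv2.imwrite('pics/s6.png',a)
a=cv2.resize(t['image'][120:290,200:440],None,fx=3.3,fy=3.3,interpolation=cv2.INTER_CUBIC)[...,::-1];cv2.imwrite('pics/t6.png',a)
blue=lambda R,G,B:(B>R+60)&(B>G+45)
b=seg(d,blue,(130,200,260,320));print(b[:2],atz(d,b[0],.085))
E
```

```text
t 13.22 p [ 0.4752 -0.3068  0.2742] w 0.0523 F [ 0.1  0.3 -0. ] q [ 0.9   0.21 -0.48  1.53  0.1   1.43 -1.15]
[[0.001, 0.004, 1.0], [-1.0, -0.003, 0.001], [0.003, -1.0, 0.004]]
(array([155.72727273, 293.18181818]), (11, np.int64(154), np.int64(157), np.int64(292), np.int64(295))) [ 0.47398996 -0.30962865  0.085     ]
```

View pics/s6.png

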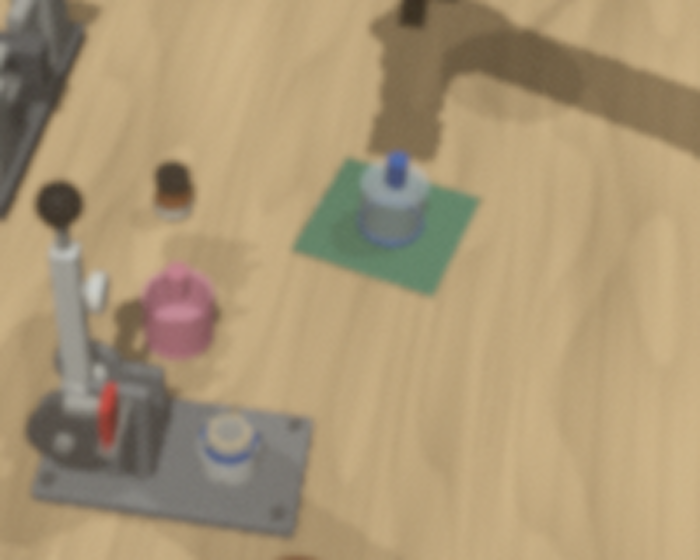

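View pics/t6.png

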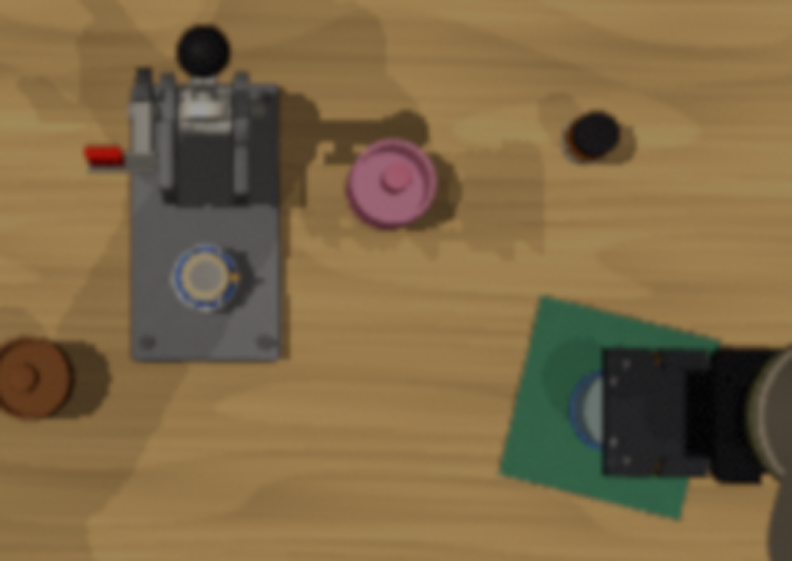

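Emit:
{"fn": "arm_command", "kwargs": {"deltas": [-0.02, 0, 0, 0, -5, 0, -0.05, 0, 0, 0, -12, 0, -0.09, 0, 0, 0, -18, 0, -0.13, 0, 0.01, 0, -25, 0, -0.17, 0, 0.01, 0, -31, 0, -0.21, 0, 0.02, 0, -38, 0, -0.25, 0, 0.025, 0, -44, 0, -0.29, 0, 0.025, 0, -50, 0], "hand": 0}}

```text
time: 14.32
ee_pos: [0.4985, -0.0152, 0.2701]
eef_rot: [0.665, -0.241, 0.24, -0.665]
ft_force: [1.3, -0.4, -0.3]
width: 0.0002
```

```bash
python3 st.py "(.5,.10,.274)"
```

```text
t 14.32 p [ 0.4985 -0.0152  0.2701] w 0.0002 F [ 1.3 -0.4 -0.3] q [ 0.67  0.08 -0.76  1.68  0.06  1.4  -0.8 ]
[[0.769, -0.002, 0.639], [-0.639, 0.0, 0.769], [-0.001, -1.0, -0.001]]
delta tool [-0.0725 -0.0039  0.0895]
```

Emit:
{"fn": "arm_command", "kwargs": {"deltas": [-0.015, -0.002, 0.02, 0, -7, 0, -0.03, -0.005, 0.04, 0, -14, 0, -0.045, -0.007, 0.06, 0, -21, 0, -0.06, -0.01, 0.075, 0, -28, 0, -0.0725, -0.01, 0.0895, 0, -35, 0, -0.0725, -0.01, 0.0895, 0, -40, 0, -0.0725, -0.01, 0.0895, 0, -40, 0]}}

```text
time: 15.2
ee_pos: [0.5005, 0.0986, 0.2802]
eef_rot: [0.707, -0.0, -0.001, -0.707]
ft_force: [-0.2, -0.3, -0.5]
width: 0.0001
```

```bash
python3 st.py "(.676,.10,.275)"
```

```text
t 15.2 p [0.5005 0.0986 0.2802] w 0.0001 F [-0.2 -0.3 -0.5] q [ 0.55  0.13 -0.9   1.63  0.1   1.43 -0.36]
[[1.0, -0.002, -0.001], [0.001, -0.0, 1.0], [-0.002, -1.0, -0.0]]
delta tool [0.1756 0.0049 0.0013]
```

Emit:
{"fn": "arm_command", "kwargs": {"deltas": [0.015, 0, 0.001, 0, 0, 0, 0.045, 0, 0.002, 0, 0, 0, 0.075, 0, 0.003, 0, 0, 0, 0.105, 0, 0.003, 0, 0, 0, 0.135, 0, 0.003, 0, 0, 0, 0.16, 0, 0.003, 0, 0, 0, 0.176, 0, 0.003, 0, 0, 0, 0.176, 0, 0.003, 0, 0, 0]}}

```text
time: 16.2
ee_pos: [0.6772, 0.1014, 0.2795]
eef_rot: [-0.707, 0.001, 0.0, 0.707]
ft_force: [-0.5, -0.9, 0.1]
width: 0.0006
```

```bash
python3 st.py "(.676,.10,.165)"; python3 - <<'E'
from m import *
a=cv2.resize(d['image'][110:270,150:350],None,fx=3.5,fy=3.5,interpolation=cv2.INTER_CUBIC)[...,::-1];cv2.imwrite('pics/s7.png',a)
a=cv2.resize(t['image'][90:290,150:390],None,fx=3,fy=3,interpolation=cv2.INTER_CUBIC)[...,::-1];cv2.imwrite('pics/t7.png',a)
E
```

```text
t 16.2 p [0.6772 0.1014 0.2795] w 0.0006 F [-0.5 -0.9  0.1] q [ 0.28  0.57 -0.81  1.15  0.4   1.58 -0.44]
[[1.0, -0.002, 0.002], [-0.002, 0.0, 1.0], [-0.002, -1.0, 0.0]]
delta tool [-0.0009  0.1145 -0.0014]
```

View pics/s7.png

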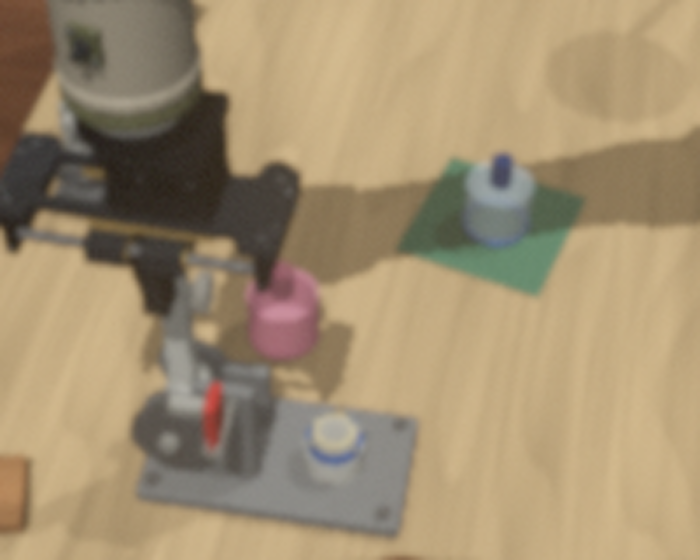

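View pics/t7.png

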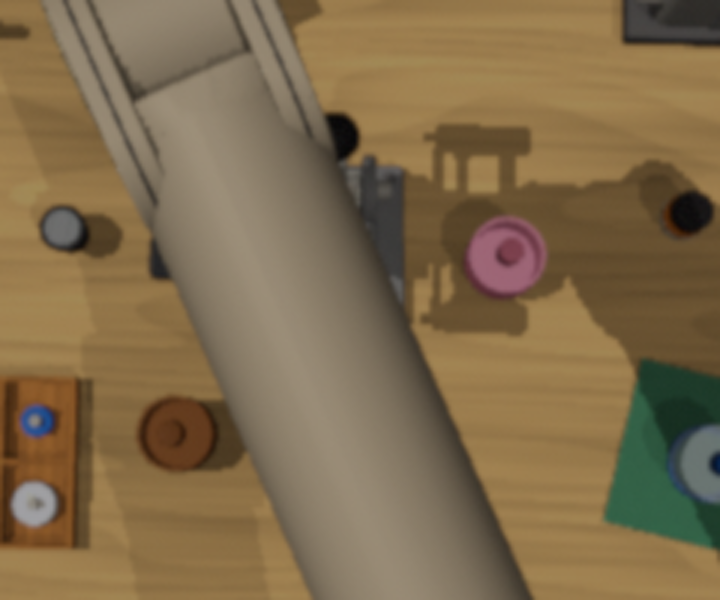

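Emit:
{"fn": "arm_command", "kwargs": {"deltas": [0, 0.01, -0.002, 0, 0, 0, 0, 0.025, -0.002, 0, 0, 0, 0, 0.045, -0.002, 0, 0, 0, 0, 0.065, -0.002, 0, 0, 0, 0, 0.085, -0.002, 0, 0, 0, 0, 0.1, -0.002, 0, 0, 0, 0, 0.114, -0.002, 0, 0, 0, 0, 0.114, -0.002, 0, 0, 0]}}

```text
time: 17.3
ee_pos: [0.6765, 0.0996, 0.1658]
eef_rot: [0.707, -0.0, -0.001, -0.707]
ft_force: [0.4, 0.6, -0.3]
width: 0.0005
```

```bash
python3 st.py "(.676,.10,.165)"; python3 - <<'E'
from m import *
a=cv2.resize(d['image'][110:270,150:350],None,fx=3.5,fy=3.5,interpolation=cv2.INTER_CUBIC)[...,::-1];cv2.imwrite('pics/s8.png',a)
E
```

```text
t 17.3 p [0.6765 0.0996 0.1658] w 0.0005 F [ 0.4  0.6 -0.3] q [ 0.31  0.62 -0.8   1.32  0.44  1.38 -0.47]
[[1.0, -0.002, -0.001], [0.001, -0.0, 1.0], [-0.002, -1.0, -0.0]]
delta tool [-0.0005  0.0008  0.0004]
```

View pics/s8.png

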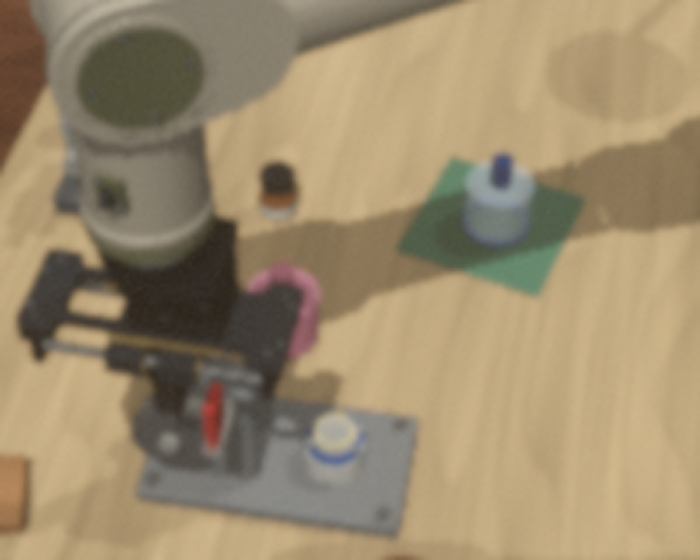

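Emit:
{"fn": "arm_command", "kwargs": {"deltas": [-0.004, 0, 0, 0, 0, 0, -0.008, 0, 0, 0, 0, 0, -0.012, 0, 0, 0, 0, 0, -0.016, 0, 0, 0, 0, 0, -0.019, 0, 0, 0, 0, 0, -0.022, 0, 0, 0, 0, 0, -0.024, 0, 0, 0, 0, 0, -0.026, 0, 0, 0, 0, 0]}}

```text
time: 18.4
ee_pos: [0.6509, 0.0995, 0.167]
eef_rot: [0.707, 0.0, -0.0, -0.707]
ft_force: [1.4, -0.9, 0.5]
width: 0.0004
```

```bash
python3 st.py "(.65,.10,.165)"; python3 - <<'E'
from m import *
a=cv2.resize(d['image'][150:270,150:270],None,fx=5,fy=5,interpolation=cv2.INTER_CUBIC)[...,::-1];cv2.imwrite('pics/s9.png',a)
E
```

```text
t 18.4 p [0.6509 0.0995 0.167 ] w 0.0004 F [ 1.4 -0.9  0.5] q [ 0.34  0.57 -0.82  1.4   0.41  1.35 -0.48]
[[1.0, 0.0, -0.001], [0.001, -0.0, 1.0], [0.0, -1.0, -0.0]]
delta tool [-0.0009  0.002   0.0005]
```

View pics/s9.png

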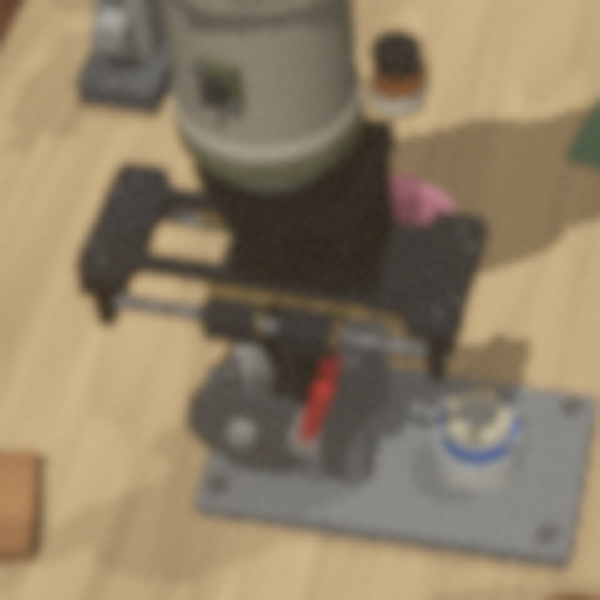

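Emit:
{"fn": "arm_command", "kwargs": {"deltas": [-0.003, 0.002, 0, 0, 0, 0, -0.005, 0.003, 0, 0, 0, 0, -0.008, 0.004, 0, 0, 0, 0, -0.01, 0.004, 0, 0, 0, 0, -0.012, 0.004, 0, 0, 0, 0]}}

```text
time: 19.12
ee_pos: [0.6388, 0.0997, 0.1629]
eef_rot: [0.707, 0.0, -0.0, -0.707]
ft_force: [2.0, -0.2, 0.3]
width: 0.0002
```

```bash
python3 st.py "(.65,.10,.165)"; python3 - <<'E'
from m import *
a=cv2.resize(d['image'][150:270,150:270],None,fx=5,fy=5,interpolation=cv2.INTER_CUBIC)[...,::-1];cv2.imwrite('pics/s10.png',a)
E
```

```text
t 19.12 p [0.6388 0.0997 0.1629] w 0.0002 F [ 2.  -0.2  0.3] q [ 0.36  0.55 -0.82  1.44  0.4   1.33 -0.49]
[[1.0, -0.0, -0.001], [0.001, -0.0, 1.0], [-0.0, -1.0, -0.0]]
delta tool [ 0.0112 -0.0021  0.0003]
```

View pics/s10.png

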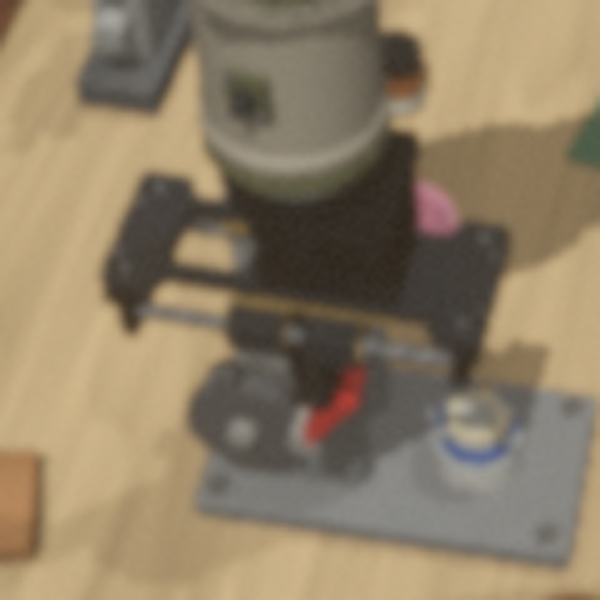

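```bash
python3 - <<'E'
from m import *
for th in (.4,.5,.6,.7,.8,.85):
    q=proj(d,(.649-.052*np.sin(th),.1,.141+.052*np.cos(th)));print(th,(q[1]-150)*5,(q[0]-150)*5)
q=proj(d,(.649,.1,.141));print((q[1]-150)*5,(q[0]-150)*5)
E
```

```text
0.4 332.53557982990316 365.7009437921631
0.5 341.5673638570408 369.87947946735017
0.6 350.1488305171918 374.5175837265887
0.7 358.1878189601633 379.56257860096525
0.8 365.5994220315736 384.9574199762151
0.85 369.0456607947074 387.7672229326514
300.0049903612589 415.4086334970872
```

Emit:
{"fn": "arm_command", "kwargs": {"deltas": [-0.002, 0.001, 0, 0, 0, 0, -0.004, 0.002, 0, 0, 0, 0, -0.005, 0.002, 0, 0, 0, 0, -0.005, 0.002, 0, 0, 0, 0]}}

```text
time: 19.82
ee_pos: [0.6338, 0.0997, 0.161]
eef_rot: [0.707, 0.0, -0.0, -0.707]
ft_force: [0.1, -0.1, 0.4]
width: 0.0004
```

```bash
python3 st.py "(.65,.10,.30)"; python3 - <<'E'
from m import *
a=cv2.resize(d['image'][150:270,150:270],None,fx=5,fy=5,interpolation=cv2.INTER_CUBIC)[...,::-1];cv2.imwrite('pics/s11.png',a)
E
```

```text
t 19.82 p [0.6338 0.0997 0.161 ] w 0.0004 F [ 0.1 -0.1  0.4] q [ 0.37  0.54 -0.83  1.46  0.4   1.32 -0.49]
[[1.0, -0.0, -0.001], [0.001, -0.0, 1.0], [-0.0, -1.0, -0.0]]
delta tool [ 0.0162 -0.139   0.0003]
```

View pics/s11.png

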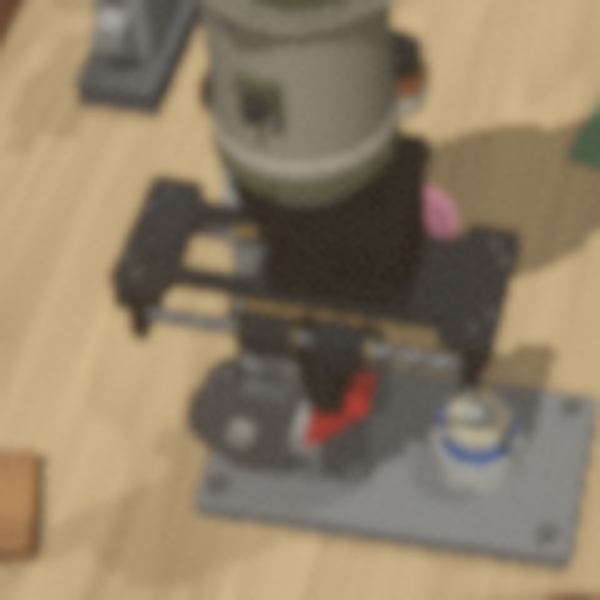

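Emit:
{"fn": "arm_command", "kwargs": {"deltas": [0.004, -0.01, 0, 0, 0, 0, 0.005, -0.03, 0, 0, 0, 0, 0.005, -0.06, 0, 0, 0, 0, 0.005, -0.095, 0, 0, 0, 0, 0.005, -0.13, 0, 0, 0, 0, 0.005, -0.16, 0, 0, 0, 0, 0.005, -0.185, 0, 0, 0, 0, 0.005, -0.185, 0, 0, 0, 0]}}

```text
time: 20.92
ee_pos: [0.6394, 0.1005, 0.3494]
eef_rot: [-0.707, -0.002, -0.001, 0.708]
ft_force: [0.2, 0.2, -0.1]
width: 0.0008
```

```bash
python3 st.py "(.695,.0225,.345)"; python3 - <<'E'
from m import *
blk=lambda R,G,B:(R+G+B<130)
save(d,'s12.png')
red=lambda R,G,B:(R>G+70)&(R>B+70)
print(seg(d,red,(200,250,195,240))[:2])
E
```

```text
t 20.93 p [0.6394 0.1005 0.3494] w 0.0008 F [ 0.2  0.2 -0.1] q [ 0.32  0.47 -0.85  1.14  0.35  1.67 -0.43]
[[1.0, 0.004, -0.001], [0.001, 0.001, 1.0], [0.004, -1.0, 0.001]]
delta tool [ 0.0555  0.0045 -0.0781]
(array([230.23863636, 218.32954545]), (88, np.int64(224), np.int64(236), np.int64(212), np.int64(224)))
```

View pics/s12.png

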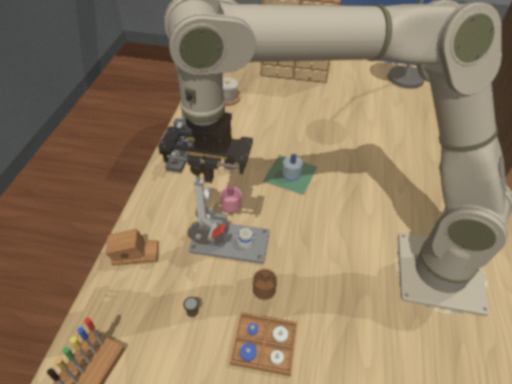

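Emit:
{"fn": "arm_command", "kwargs": {"deltas": [0, -0.005, 0, 0, 7, 0, 0, -0.01, 0, 0, 17, 0, 0, -0.01, 0, 0, 27, 0, 0, -0.01, 0, 0, 37, 0, 0, -0.01, 0, 0, 47, 0, 0, -0.01, 0, 0, 57, 0, 0, -0.01, 0, 0, 67, 0, 0, -0.01, 0, 0, 75, 0], "hand": 1}}

```text
time: 22.02
ee_pos: [0.6386, 0.0995, 0.355]
eef_rot: [0.561, -0.432, 0.431, -0.56]
ft_force: [-0.2, 0.5, -0.1]
width: 0.0729
```

```bash
python3 st.py "(.695,.0225,.355)"
```

```text
t 22.02 p [0.6386 0.0995 0.355 ] w 0.0729 F [-0.2  0.5 -0.1] q [ 0.2   0.42 -0.64  1.13  0.25  1.66 -1.69]
[[0.255, -0.002, 0.967], [-0.967, -0.0, 0.255], [-0.0, -1.0, -0.002]]
delta tool [ 0.0889 -0.0001  0.0349]
```

Emit:
{"fn": "arm_command", "kwargs": {"deltas": [0.01, 0, 0.005, 0, 4, 0, 0.03, 0, 0.012, 0, 10, 0, 0.05, 0, 0.02, 0, 15, 0, 0.07, 0, 0.028, 0, 15, 0, 0.089, 0, 0.035, 0, 15, 0, 0.089, 0, 0.035, 0, 15, 0, 0.089, 0, 0.035, 0, 15, 0, 0.089, 0, 0.035, 0, 15, 0]}}

```text
time: 23.02
ee_pos: [0.6954, 0.0239, 0.3562]
eef_rot: [-0.5, 0.5, -0.499, 0.501]
ft_force: [0.4, -0.2, 0.3]
width: 0.0869
```

```bash
python3 st.py "(.695,.0225,.281)"; python3 - <<'E'
from m import *
a=cv2.resize(d['image'][110:270,140:340],None,fx=3.5,fy=3.5,interpolation=cv2.INTER_CUBIC)[...,::-1];cv2.imwrite('pics/s13.png',a)
a=cv2.resize(t['image'][90:290,150:390],None,fx=3,fy=3,interpolation=cv2.INTER_CUBIC)[...,::-1];cv2.imwrite('pics/t13.png',a)
E
```

```text
t 23.02 p [0.6954 0.0239 0.3562] w 0.0869 F [ 0.4 -0.2  0.3] q [ 0.21  0.53 -0.55  0.96  0.27  1.71 -1.81]
[[0.002, 0.0, 1.0], [-1.0, 0.0, 0.002], [-0.0, -1.0, 0.0]]
delta tool [ 0.0014  0.0752 -0.0004]
```

View pics/s13.png

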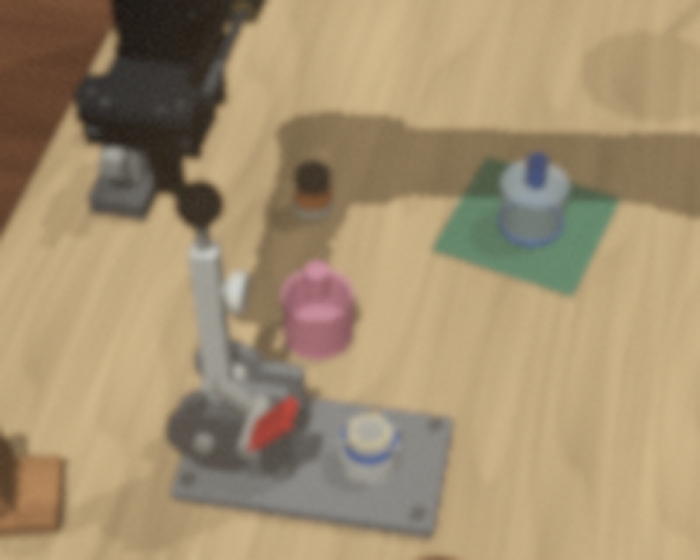

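Emit:
{"fn": "arm_command", "kwargs": {"deltas": [0.001, 0.01, 0, 0, 0, 0, 0.001, 0.022, 0, 0, 0, 0, 0.001, 0.035, 0, 0, 0, 0, 0.001, 0.048, 0, 0, 0, 0, 0.001, 0.06, 0, 0, 0, 0, 0.001, 0.07, 0, 0, 0, 0, 0.001, 0.076, 0, 0, 0, 0, 0.001, 0.076, 0, 0, 0, 0]}}

```text
time: 24.12
ee_pos: [0.6957, 0.0218, 0.2797]
eef_rot: [0.5, -0.5, 0.5, -0.5]
ft_force: [-0.9, -0.2, 0.8]
width: 0.0869
```

Emit:
{"fn": "arm_command", "kwargs": {"deltas": [0, 0, 0, 0, 0, 0, 0, 0, 0, 0, 0, 0, 0, 0, 0, 0, 0, 0, 0, 0, 0, 0, 0, 0, 0, 0, 0, 0, 0, 0, 0, 0, 0, 0, 0, 0, 0, 0, 0, 0, 0, 0], "hand": 0, "grip_force": 60}}

```text
time: 25.0
ee_pos: [0.6958, 0.024, 0.28]
eef_rot: [-0.5, 0.5, -0.499, 0.501]
ft_force: [0.7, 5.6, -1.7]
width: 0.0333
```

```bash
python3 st.py; python3 - <<'E'
from m import *
a=cv2.resize(d['image'][110:270,140:340],None,fx=3.5,fy=3.5,interpolation=cv2.INTER_CUBIC)[...,::-1];cv2.imwrite('pics/s14.png',a)
E
```

```text
t 25.0 p [0.6958 0.024  0.28  ] w 0.0333 F [ 0.7  5.6 -1.7] q [ 0.25  0.53 -0.56  1.12  0.27  1.56 -1.82]
[[0.003, 0.0, 1.0], [-1.0, 0.002, 0.003], [-0.002, -1.0, 0.0]]
```

View pics/s14.png

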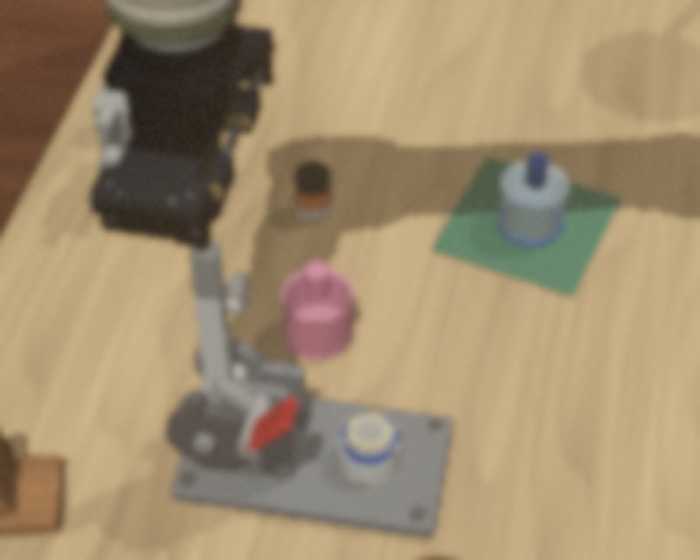

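Emit:
{"fn": "arm_command", "kwargs": {"deltas": [-0.001, 0, -0.005, 0, 0, 0, -0.002, 0.0003, -0.011, 0, 0, 0, -0.002, 0.001, -0.02, 0, 0, 0, -0.002, 0.002, -0.03, 0, 0, 0, -0.002, 0.004, -0.042, 0, 0, 0, -0.002, 0.007, -0.053, 0, 0, 0, -0.002, 0.01, -0.0635, 0, 0, 0, -0.002, 0.01, -0.0635, 0, 0, 0]}}

```text
time: 26.1
ee_pos: [0.6319, 0.0222, 0.2701]
eef_rot: [0.5, -0.5, 0.501, -0.499]
ft_force: [5.9, -2.5, -1.9]
width: 0.0336
```

```bash
python3 st.py; python3 - <<'E'
from m import *
a=cv2.resize(d['image'][110:270,140:340],None,fx=3.5,fy=3.5,interpolation=cv2.INTER_CUBIC)[...,::-1];cv2.imwrite('pics/s15.png',a)
E
```

```text
t 26.1 p [0.6319 0.0222 0.2701] w 0.0336 F [ 5.9 -2.5 -1.9] q [ 0.32  0.39 -0.58  1.34  0.21  1.47 -1.82]
[[-0.001, 0.001, 1.0], [-1.0, -0.002, -0.001], [0.002, -1.0, 0.001]]
```

View pics/s15.png

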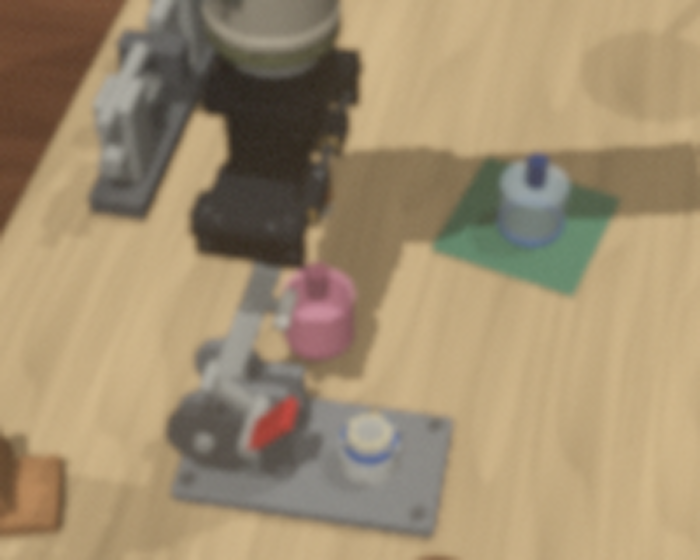

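Emit:
{"fn": "arm_command", "kwargs": {"deltas": [0, 0.003, -0.01, 0, 0, 0, 0, 0.0075, -0.02, 0, 0, 0, 0, 0.0167, -0.0395, 0, 0, 0, 0, 0.028, -0.058, 0, 0, 0, 0, 0.041, -0.075, 0, 0, 0, 0, 0.0555, -0.0905, 0, 0, 0, 0, 0.072, -0.105, 0, 0, 0, 0, 0.089, -0.1175, 0, 0, 0]}}

```text
time: 27.2
ee_pos: [0.5148, 0.0189, 0.1821]
eef_rot: [0.5, -0.499, 0.503, -0.498]
ft_force: [3.0, -15.5, 7.8]
width: 0.0332
```

```bash
python3 st.py; python3 - <<'E'
from m import *
a=cv2.resize(d['image'][110:270,140:340],None,fx=3.5,fy=3.5,interpolation=cv2.INTER_CUBIC)[...,::-1];cv2.imwrite('pics/s16.png',a)
E
```

```text
t 27.2 p [0.5148 0.0189 0.1821] w 0.0332 F [  3.  -15.5   7.8] q [ 0.43  0.17 -0.61  1.78  0.11  1.23 -1.78]
[[-0.004, 0.002, 1.0], [-1.0, -0.006, -0.004], [0.006, -1.0, 0.002]]
```

View pics/s16.png

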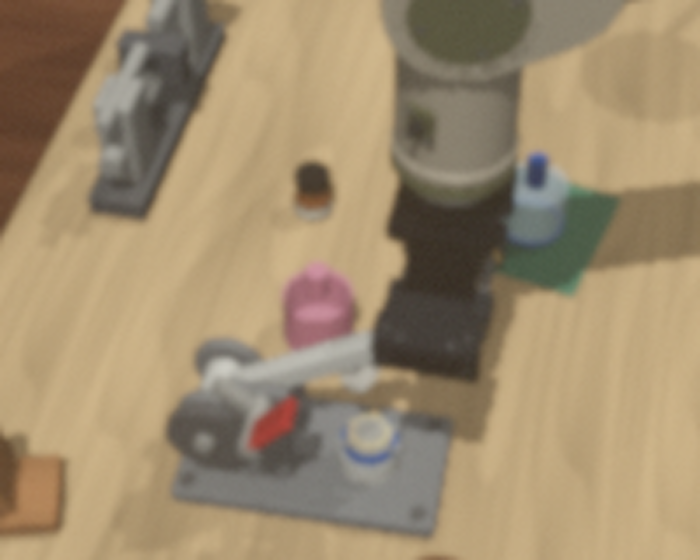

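Emit:
{"fn": "arm_command", "kwargs": {"deltas": [0.004, 0.006, -0.004, 0, 0, 0, 0.006, 0.0187, -0.0107, 0, 0, 0, 0.006, 0.028, -0.015, 0, 0, 0, 0.007, 0.0383, -0.0195, 0, 0, 0, 0.007, 0.0485, -0.023, 0, 0, 0, 0.007, 0.0587, -0.0263, 0, 0, 0, 0.008, 0.07, -0.029, 0, 0, 0, 0.008, 0.0797, -0.031, 0, 0, 0]}}

```text
time: 28.3
ee_pos: [0.4832, 0.0176, 0.102]
eef_rot: [-0.5, 0.5, -0.499, 0.501]
ft_force: [-5.0, 5.7, 10.6]
width: 0.0328
```

```bash
python3 st.py; python3 - <<'E'
from m import *
a=cv2.resize(d['image'][110:270,140:340],None,fx=3.5,fy=3.5,interpolation=cv2.INTER_CUBIC)[...,::-1];cv2.imwrite('pics/s17.png',a)
E
```

```text
t 28.3 p [0.4832 0.0176 0.102 ] w 0.0328 F [-5.   5.7 10.6] q [ 0.44  0.18 -0.61  1.94  0.12  1.05 -1.79]
[[0.002, -0.001, 1.0], [-1.0, 0.001, 0.002], [-0.001, -1.0, -0.001]]
```

View pics/s17.png

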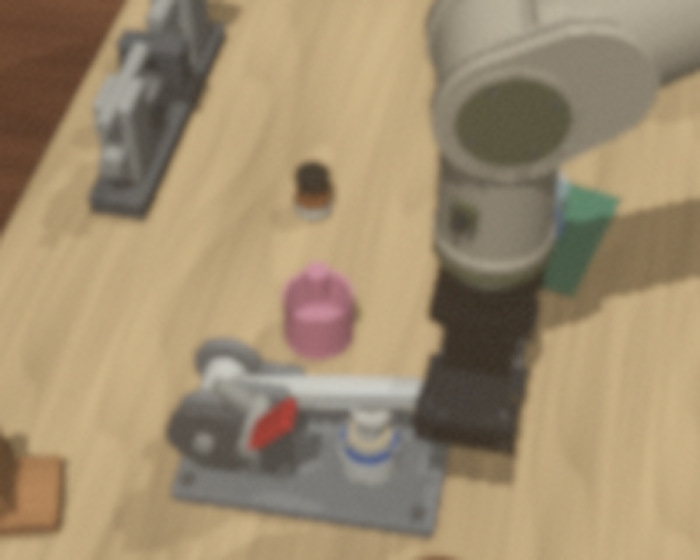

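Emit:
{"fn": "arm_command", "kwargs": {"deltas": [-0.001, 0.006, -0.001, 0, 0, 0, -0.001, 0.012, -0.002, 0, 0, 0, -0.001, 0.018, -0.003, 0, 0, 0, -0.001, 0.023, -0.003, 0, 0, 0, -0.001, 0.027, -0.003, 0, 0, 0, -0.001, 0.03, -0.003, 0, 0, 0, -0.001, 0.032, -0.003, 0, 0, 0, -0.001, 0.033, -0.003, 0, 0, 0]}}

```text
time: 29.4
ee_pos: [0.4797, 0.0176, 0.0689]
eef_rot: [0.501, -0.5, 0.499, -0.5]
ft_force: [-7.6, 2.8, 9.5]
width: 0.0328
```

Emit:
{"fn": "arm_command", "kwargs": {"deltas": [0, 0.001, 0, 0, 0, 0, 0, 0.002, 0, 0, 0, 0, 0, 0.003, 0, 0, 0, 0, 0, 0.004, 0, 0, 0, 0]}}

```text
time: 29.9
ee_pos: [0.4796, 0.0175, 0.0649]
eef_rot: [0.501, -0.5, 0.499, -0.5]
ft_force: [-7.3, 3.2, 10.0]
width: 0.0325
```

```bash
python3 st.py
```

```text
t 29.9 p [0.4796 0.0175 0.0649] w 0.0325 F [-7.3  3.2 10. ] q [ 0.42  0.23 -0.6   1.98  0.16  0.98 -1.83]
[[0.001, -0.002, 1.0], [-1.0, -0.0, 0.001], [0.0, -1.0, -0.002]]
```

Emit:
{"fn": "arm_command", "kwargs": {"deltas": [0, 0.001, 0, 0, 0, 0, 0, 0.002, 0, 0, 0, 0, 0, 0.003, 0, 0, 0, 0, 0, 0.003, 0, 0, 0, 0]}}

```text
time: 30.4
ee_pos: [0.4797, 0.0175, 0.0625]
eef_rot: [0.501, -0.5, 0.499, -0.5]
ft_force: [-11.2, 3.7, 18.1]
width: 0.0325
```

```bash
python3 st.py;python3 - <<'E'
from m import *
a=cv2.resize(d['image'][190:270,180:310],None,fx=6,fy=6,interpolation=cv2.INTER_CUBIC)[...,::-1];cv2.imwrite('pics/s18.png',a)
E
```

```text
t 30.4 p [0.4797 0.0175 0.0625] w 0.0325 F [-11.2   3.7  18.1] q [ 0.42  0.23 -0.6   1.98  0.16  0.97 -1.83]
[[0.001, -0.002, 1.0], [-1.0, -0.0, 0.001], [0.0, -1.0, -0.002]]
```

View pics/s18.png

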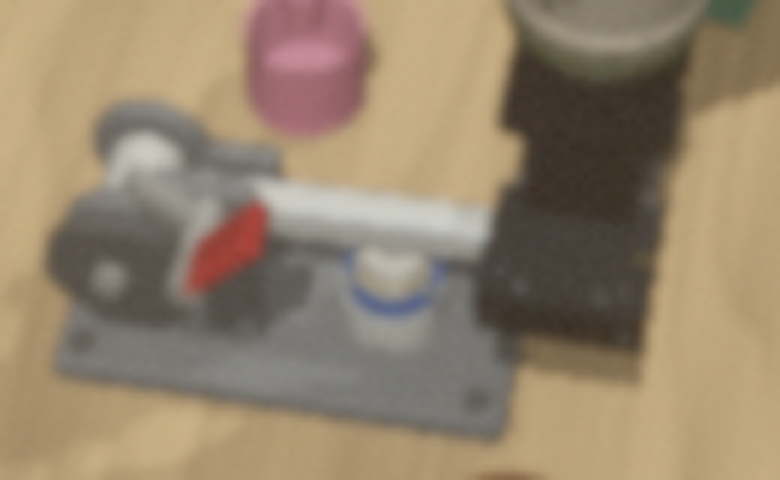

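Emit:
{"fn": "arm_command", "kwargs": {"deltas": [0, 0.001, -0.001, 0, 0, 0, 0, 0.002, -0.002, 0, 0, 0, 0, 0.003, -0.002, 0, 0, 0, 0, 0.003, -0.002, 0, 0, 0]}}

```text
time: 31.0
ee_pos: [0.4797, 0.0175, 0.0604]
eef_rot: [-0.5, 0.499, -0.5, 0.501]
ft_force: [-5.6, 2.8, 18.4]
width: 0.0329
```

Emit:
{"fn": "arm_command", "kwargs": {"deltas": [0, 0.001, 0, 0, 0, 0, 0, 0.002, 0, 0, 0, 0, 0, 0.002, 0, 0, 0, 0]}}

```text
time: 31.38
ee_pos: [0.4797, 0.0176, 0.0584]
eef_rot: [-0.5, 0.499, -0.5, 0.501]
ft_force: [-4.1, 3.5, 18.7]
width: 0.0329
```

Emit:
{"fn": "arm_command", "kwargs": {"deltas": [0, 0.001, 0, 0, 0, 0, 0, 0.002, 0, 0, 0, 0, 0, 0.002, 0, 0, 0, 0]}}

```text
time: 31.75
ee_pos: [0.4798, 0.0175, 0.0574]
eef_rot: [-0.5, 0.499, -0.5, 0.501]
ft_force: [-12.0, 1.1, 33.7]
width: 0.0327
```

Emit:
{"fn": "arm_command", "kwargs": {"deltas": [0, 0, 0, 0, 0, 0, 0, 0, 0, 0, 0, 0, 0, 0, 0, 0, 0, 0, 0, 0, 0, 0, 0, 0]}}

```text
time: 32.25
ee_pos: [0.4798, 0.0175, 0.0574]
eef_rot: [-0.5, 0.499, -0.5, 0.501]
ft_force: [-11.6, 1.3, 34.0]
width: 0.0327
```

```bash
python3 st.py;python3 - <<'E'
from m import *
save(d,'s19.png')
a=cv2.resize(d['image'][110:270,180:380],None,fx=3.8,fy=3.7,interpolation=cv2.INTER_CUBIC)[...,::-1];cv2.imwrite('pics/s19.png',a)
save(t,'t19.png')
E
```

```text
t 32.25 p [0.4798 0.0175 0.0574] w 0.0327 F [-11.6   1.3  34. ] q [ 0.42  0.24 -0.6   1.99  0.17  0.96 -1.83]
[[0.001, 0.002, 1.0], [-1.0, -0.001, 0.001], [0.001, -1.0, 0.002]]
```

View pics/s19.png

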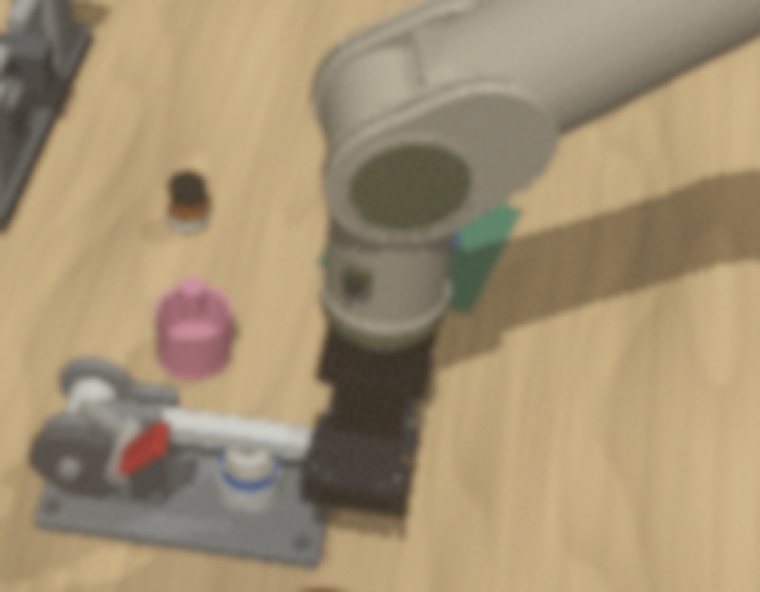

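View pics/t19.png

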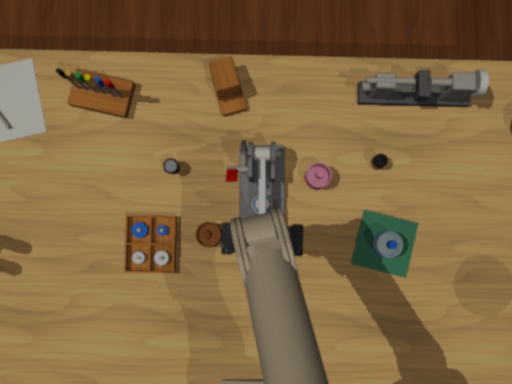

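```bash
python3 -c "
from bench import r
r.close_job()
s=r.read_state();print(s['time'],s['ee_pos'],s['ft_force'],s['width'])"
```

```text
the job is handed in; nothing more can be done
the job is handed in; nothing more can be done
```

I finished the sequence and handed the job in at about 32 s of the 72 s allowed. No verdict was given.

**What I did:** I pulled the cap off by its knob and stood it on the mat. I then pushed the catch forward with the shut fingers from behind, gripped the ball at 60 N and drew the lever down its arc. I handed in while still holding it down.

**Last checks:**
- **Cap:** the last top picture shows it standing on the mat. After release it measured within about 4 mm of the mat's centre.
- **Catch:** it looks fully forward, roughly 0.8 rad judged from the images.
- **Case back:** the force stayed at about 18 N over some 5 mm of ball travel, then rose to 34 N and held steady. That fits the back being fully home, but the lever and back joints cannot be read directly, so I inferred this.
- **Loose items:** the loupe, jar and tray looked unmoved in the last top picture.

**What disagreed:**
- The press stands slightly turned, so the grip took up to 15 N sideways about two-thirds of the way through the pull. I shifted sideways to relieve it.
- About 12 N of pull along the lever's length remained at the end.
- The ball gripped at 33 mm instead of its nominal 36 mm, but I saw no slip.

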